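# Shut and lock the label printer's roll cover

### The arm

A 7-joint arm with a two-finger parallel gripper is mounted at the origin on a cart in front of the work surface, level with it; the furniture and walls round the work are solid. World frame = base frame: x ahead of the robot, y to its left, z up, the work surface at z = 0. Lengths are in m, angles in rad, forces in N, time in s.
With the tool pointing down it reaches from about 0.4 to 0.85 m from the base axis. Payload 10.4 kg.
Tool frame: the origin (TCP) lies midway between the tips of the shut fingers; the grasp point (between the pads) lies 19 mm behind it; z points along the fingers, y is the line along which they close (so a half turn about z gives the same grasp; the last joint's range is limited). The gripper opens to 87 mm and grips with 3 to 60 N. Pads are 19 mm wide; open, the fingers measure 117 mm over their backs; the gripper's body (75 mm by 190 mm) begins 51 mm behind the grasp point.
Start: joints at [-1.19, 0.332, -0.065, 1.46, 0.022, 1.35, -0.088], TCP at [0.246, 0.575, 0.223] pointing down, gripper open.
Joint ranges: [-2.6, 2.6], [-0.5, 2.12], [-1.47, 1.34], [0.16, 2.42], [-1.27, 4.41], [0.06, 2.06], [-2.6, 2.6]. Speed limits (rad/s): [2.22, 2.22, 2.79, 2.79, 3.14, 3.14, 3.14].

### API

Orientations are given as a unit quaternion [x, y, z, w].
In Python, from bench import r gives the robot as it stands.
- The arm moves only by the tool arm_command, never from a script. Its argument "moves" is one flat list of numbers, 4 for each row, row after row: the shift along the tool's x, y, z in cm, then the turn about the tool's z in degrees. A call has 1 to 12 rows; each row shifts and turns the commanded pose from where the row before left it, along the tool's axes as they then stand; what a row does not reach is not made up. A row lasts 1/12 s, in which the tool goes at most 41.7 mm and 7.16 degrees, less where a joint would pass 70% of its speed; a pose out of reach is approached as far as the arm can. A call with a gripper value outside its range is refused whole. "fingers" is the opening in per cent of the stroke, from 0 (shut) to 100 (fully open), set as the call begins (left out, the last holds). The fingers move at their own pace and stop on an object; "squeeze" is the grip in N (left out, the last holds). Time passes only in rows, so rows that do not move let the fingers close. It gives the time, the measured TCP pose, the force, the opening and the grip force at its end, in the units of the state.
- r.read_state(): the state, without advancing time (a new reading comes with each control period).
- r.camera(name): name is "scene" or "side" or "wrist"; returns the picture (420x560x3 uint8, red, green, blue); there is no depth.
- r.camera_info(name): a dict with "fx", "fy", "cx", "cy" (pixels), "k1" (the pictures are not rectified: a ray, as slopes to the right and down, at radius r is drawn at 1 + k1 r^2 times it, then the intrinsics apply), "origin" and "attitude" of the camera in the world. Camera axes: x right, y up, looking along -z (the intrinsics and any distortion apply to the point x, -y, -z); pixel columns grow to the right and rows downward; lengths in m; the calibration is good to about 2 mm. A picture is of the moment at which its call begins: read the wrist's pose just before it. camera_info takes no time and is no camera call; for the wrist camera it gives the pose at the moment of the call.
- r.close_job(): hands the job in; it is judged then, once.
The state is a dict: "time": time; "joint_positions": joint angles; "joint_vel": joint speeds; "joint_torque": joint torques, N m; "ee_pos": TCP position; "eef_rot": TCP orientation; "ft_force": force on the tool from outside, world axes, zero at the start; "torque": the same for the moment, N m; "width": finger opening in m; "grip_force": force on a finger pad.
Only numpy, scipy, OpenCV 4.12 (cv2) and the standard library are available. Lean on these libraries where they do the work, as an engineer would, in place of code of your own. Each camera call takes 0.05 s, during which the arm holds its last target. There are 200 camera calls.

### The job

The label printer on the counter has just been given a fresh roll of tape: slide its black cover fully shut, then press the orange quarter-turn stud down until it bottoms and turn it ninety degrees clockwise so that its cam catches and holds it down when you let go. Do not force it: press no harder than it takes to feel the bottom, and leave the other things on the counter where they stand.

Things in the scene. Friction and masses are not known exactly. Their poses are not given: they have to be found in the camera images.
- printer: white label printer fixed to the counter. Origin on the counter; the case reaches from -125 to +90 mm along its y, -50 to +50 mm along its x, 58 mm high; z up, yaw varies. Its black cover (90 x 120 x 6 mm, upper face 56 mm above the counter, between low guides) slides along the printer's y and is shut at the +y end.
- shut_point (a point): fixed point of the printer at x 0, y +55, z 56 mm of its frame: the stud's axis, at the height of the cover's upper face, when the cover is fully shut. Axes as the printer's. The stud's slot lies under it, along the printer's x.
- roll_cover (a joint): how far the cover stands open, m: 0 = fully shut at a solid stop, grows towards the printer's -y, to 0.09. It rubs with 2 N and stays where left. The orange stud rides on the cover. The stud's pin meets its slot only when the cover is within 1.5 mm of shut; elsewhere the stud should not be pressed: it stops on steel after 0.5 to 11 mm.
- head_foot (a point): on the stud's upright axis, on top of the orange disc (47 mm across, 5 mm thick), about 85 mm above the counter while the stud is up. On it stands the wing, a plate 36 mm long, 10 mm thick, 26 mm high, centred on the axis. Site x runs along the wing (-x to its white mark), y across it, z up; it turns with the stud.
- wing_top (a point): middle of the wing's upper edge, 26 mm above head_foot, same axes. Unlocked, the wing lies across the cover, parallel to the printer's x, white mark at the cover's red dot; locked, parallel to the printer's y, mark at the green dot. Pinched across its 10 mm with the fingertips close to or on the disc it can be slid, pressed and turned in one grasp.
- stud_press (a joint): how far the stud is down, m: 0 = up. Its spring pushes 3 N, plus 0.35 N per mm. With the cover shut it goes down to a solid floor 11 to 21.5 mm below: this differs between printers, cannot be seen and must be felt, as force rising steeply above the spring's 7 to 10.5 N. The pin can turn only in the last 1.5 mm above the floor. More than 25 N of pin on receptacle damages it.
- stud_head (a joint): turn of the stud, rad, clockwise seen from above: 0 = unlocked (as it starts), about 1.57 = locked, stop at 1.62. It turns easily (0.02 Nm) while the pin is at the floor, not while the pin is in the slot. Let go at about 90 degrees, the stud rises some 3 mm into a groove that holds it down and turned; let go earlier, it does not lock.
- service_bell: silver counter bell on a black base, 83 mm across, 59 mm high, loose; origin under its centre. To be left alone.
- sticky_cube_0: block of sticky notes, 61 x 61 x 38 mm, loose; origin under its centre. To be left alone.
- glue_stick: glue stick standing upright, 26 mm across, 94 mm high, loose; origin under its centre. To be left alone.
- stapler: dark green stapler, 124 x 78 x 46 mm, loose; origin under its centre. To be left alone.
- ink_tin: round dark blue ink pad tin, 70 mm across, 18 mm high, loose; origin under its centre. To be left alone.

How it is judged:
On the way, in this order (a step that is already met when the one before it is completed fails the run):
1. the cover is slid fully shut (value of joint roll_cover below 0.002 m), for 0.1 s.
2. the stud is pressed down through the keeper's slot, not yet turned (value of joint roll_cover below 0.003 m and value of joint stud_press above 0.0085 m and value of joint stud_head below 0.4 rad), for 0.05 s.
At the end, for the whole second after the job is handed in: The cover is within 3 mm of fully shut, the stud stands turned by at least 1.35 rad (about 77 degrees) clockwise and is held down by its cam (more than 6.5 mm below its raised position) with nothing touching it, and is at rest (value of joint roll_cover below 0.003 m and value of joint stud_head above 1.35 rad and value of joint stud_press above 0.0065 m and velocity of joint stud_head below 0.1 rad/s).
It fails at once if the stud's pin was forced against its receptacle with more than 25 N (contact force between printer and printer above 25 N).
It fails at once if a bystander was moved more than 30 mm (distance of any of service_bell, sticky_cube_0, glue_stick, stapler, ink_tin from where it was at the start of the episode above 0.03 m).
It also fails if it takes over 42 s, if anything falls off the work surface, if the arm or the gripper's body presses on something with over 40 N, if the wrist force passes 120 N, or if a joint passes its speed limit or range.

## Working session

There is one attempt and no reset: what is moved stays moved. The work goes in short steps, Python scripts to look and compute and a tool call to move; the robot and the scene stay as the last step left them, time stands still between calls to the robot, and variables do not carry over. Pictures are saved under pics/ and viewed, at most 10 in all, crops included, and the job is handed in when it is done.

Besides the shell and the picture viewer there is one more tool, called by a JSON object that holds its "name" and its "arguments", one argument or row to a line. arm_command: Moves the arm, as the interface text tells. Its arguments: {"type":"object","properties":{"moves":{"type":"array"},"fingers":{"type":"number"},"squeeze":{"type":"number"}},"required":["moves"]}

```bash
mkdir -p pics
cat > h.py <<'E'
import numpy as np,cv2
from bench import r
from scipy.spatial.transform import Rotation as R
def att(i):
    a=np.array(i["attitude"],float)
    return a if a.shape==(3,3) else R.from_quat(a).as_matrix()
def ray(i,u,v):
    x,y=(u-i["cx"])/i["fx"],(v-i["cy"])/i["fy"]
    rd=np.hypot(x,y);q=rd
    for _ in range(30): q=rd/(1+i["k1"]*q*q)
    s=q/rd if rd else 1
    return np.array(i["origin"]),att(i)@np.array([x*s,-y*s,-1])
def atz(i,u,v,z):
    o,d=ray(i,u,v); return o+d*(z-o[2])/d[2]
def tri(obs):
    A=0;b=0
    for i,u,v in obs:
        o,d=ray(i,u,v);d=d/np.linalg.norm(d);P=np.eye(3)-np.outer(d,d);A=A+P;b=b+P@o
    return np.linalg.solve(A,b)
def proj(i,p):
    c=att(i).T@(np.array(p)-np.array(i["origin"]));x,y=c[0]/-c[2],-c[1]/-c[2]
    k=1+i["k1"]*(x*x+y*y);return i["fx"]*x*k+i["cx"],i["fy"]*y*k+i["cy"]
E
python3 - <<'E'
from h import *
for n in("scene","side"):
    cv2.imwrite(f"pics/{n}0.png",r.camera(n)[:,:,::-1]); print(r.camera_info(n))
s=r.read_state();print(s["time"],s["ee_pos"],s["eef_rot"],s["width"])
E
```

```text
{'fx': 395.67060651016664, 'fy': 395.67060651016664, 'cx': 277.83755575838785, 'cy': 213.64011585812972, 'k1': 0.031991389500986574, 'origin': array([ 0.10794174, -0.31037939,  0.76921928]), 'attitude': array([ 0.34777185, -0.11882529, -0.29346155,  0.8825053 ])}
{'fx': 452.9356567694781, 'fy': 452.9356567694781, 'cx': 283.2166336346162, 'cy': 213.82709284834556, 'k1': -0.1280668769865759, 'origin': array([ 0.22834717, -0.82346064,  0.6728936 ]), 'attitude': array([ 0.51120523, -0.06769019, -0.11222696,  0.84940706])}
0.1 [0.24546301 0.57441563 0.22184553] [ 2.00522337e-01  9.79688932e-01 -6.17534671e-04 -8.71818271e-05] 0.08695875924915705
```

View pics/scene0.png

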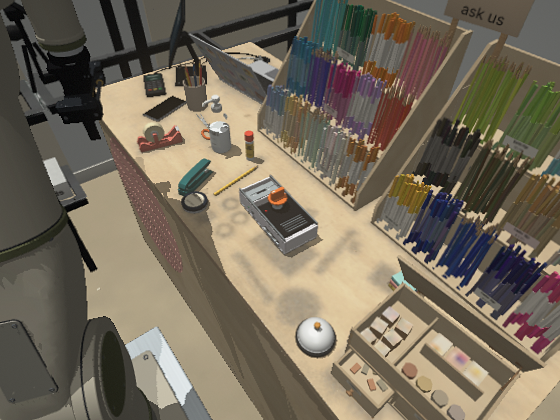

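View pics/side0.png

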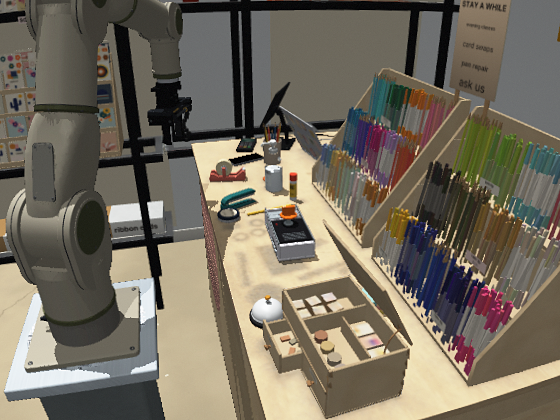

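The scene picture shows the printer near (280,213) with the orange stud at about (278,197). The side picture shows the stud near (288,211). I'll enlarge both.

Run:
```python
import cv2,numpy as np
a=cv2.imread("pics/scene0.png")[165:265,225:335];b=cv2.imread("pics/side0.png")[195:270,250:330]
a=cv2.resize(a,None,fx=5,fy=5,interpolation=cv2.INTER_CUBIC);b=cv2.resize(b,None,fx=7,fy=7,interpolation=cv2.INTER_CUBIC)
cv2.imwrite("pics/a.png",a);cv2.imwrite("pics/b.png",b)
```

```text
(no output)
```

View pics/a.png

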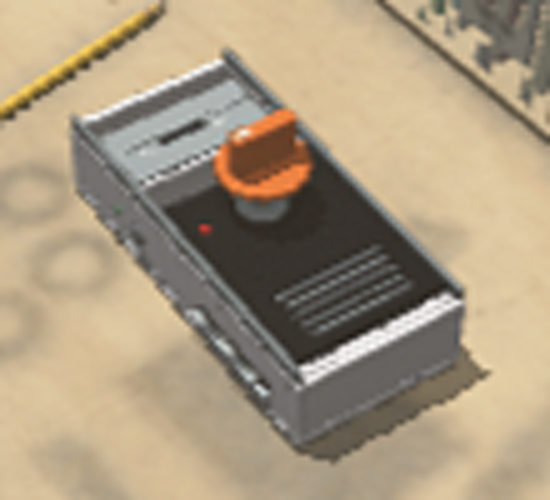

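View pics/b.png

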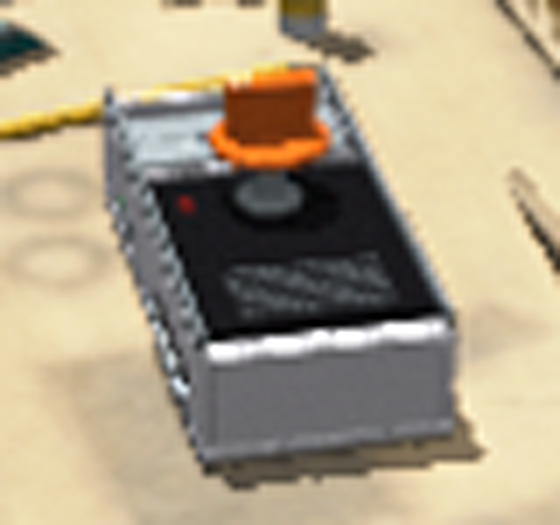

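The crops show the printer's case corners, the slot at scene (261.4,191.2), the stud with its wing across the cover, and the cover open by a few cm. The +y end is the far one.

Run:
```python
from h import *
S=r.camera_info("scene");D=r.camera_info("side")
s=lambda u,v:(225+(u+.5)/5-.5,165+(v+.5)/5-.5); d=lambda u,v:(250+(u+.5)/7-.5,195+(v+.5)/7-.5)
L=lambda i,pts,z:np.array([atz(i,*p,z) for p in pts])
fit=np.array([[-50,90],[50,90],[50,-125],[-50,-125]])/1e3
def pose(P):
    from scipy.optimize import least_squares
    f=lambda q:((fit@np.array([[np.cos(q[2]),np.sin(q[2])],[-np.sin(q[2]),np.cos(q[2])]])+q[:2])-P[:,:2]).ravel()
    o=least_squares(f,[.5,0,0]);return o.x,np.abs(o.fun).max()
p1=L(S,[s(73,120),s(228,55),s(463,297),s(300,380)],.058)
p2=L(D,[d(108,92),d(318,68),d(455,318),d(208,352)],.058)
print(p1,pose(p1));print(p2,pose(p2))
# wing top corners: scene left end top (237,133)?, right (295,112)
print("slot",atz(S,*s(182,131),.05))
print("wing L",tri([(S,*s(237,133)),(D,*d(225,86))]),"R",tri([(S,*s(295,112)),(D,*d(313,72))]))
print("disc",tri([(S,*s(264,167)),(D,*d(270,140))]))
print("red dot",tri([(S,*s(205,229)),(D,*d(185,204))]))
x=r.read_state();print(R.from_quat(x["eef_rot"]).as_matrix())
```

```text
[[0.48399368 0.35176879 0.058     ]
 [0.57930393 0.34484173 0.058     ]
 [0.56669182 0.13604787 0.058     ]
 [0.47241724 0.14209222 0.058     ]] (array([ 0.52664369,  0.2611566 , -0.0595796 ]), np.float64(0.0031779613636634396))
[[0.48781609 0.348772   0.058     ]
 [0.58044389 0.34739137 0.058     ]
 [0.57130854 0.13461703 0.058     ]
 [0.47607685 0.13537812 0.058     ]] (array([ 0.52965595,  0.25902378, -0.04256207]), np.float64(0.004285423828418178))
slot [0.52963846 0.3180242  0.05      ]
wing L [0.514458   0.24985042 0.10738744] R [0.54671495 0.24357456 0.11063524]
disc [0.52978178 0.24574991 0.08145405]
red dot [0.4956003  0.24896426 0.05562023]
[[-9.19581570e-01  3.92898921e-01 -4.18481133e-04]
 [ 3.92899136e-01  9.19580822e-01 -1.17501996e-03]
 [-7.68368484e-05 -1.24494757e-03 -9.99999222e-01]]
```

Run:
```python
from h import *
S=r.camera_info("scene")
for n,u,v,z in[("glue base",250,158,0),("glue top",249,133,.094),("shelf front bottom L",260,116,0),("shelf front bottom R",357,205,0),("shelf front lip",352,203,.05),("mug",220,150,0),("stapler front",182,190,0.02),("stapler back",210,163,.04),("pencup",197,108,0)]:print(n,atz(S,u,v,z).round(3))
```

```text
glue base [0.616 0.501 0.   ]
glue top [0.615 0.497 0.094]
shelf front bottom L [0.772 0.669 0.   ]
shelf front bottom R [ 0.736  0.16  -0.   ]
shelf front lip [0.69  0.143 0.05 ]
mug [0.563 0.589 0.   ]
stapler front [0.375 0.475 0.02 ]
stapler back [0.485 0.508 0.04 ]
pencup [0.622 0.841 0.   ]
```

{"name": "arm_command", "arguments": {
  "moves": [-3,-1.5,-0.5,0,-3,-1.5,-0.5,0,-3,-1.5,-0.5,0,-3,-1.5,-0.5,0,-3,-1.5,-0.5,0,-3,-1.5,-0.5,0,-3,-1.5,0,0,-3,-1.5,0,0,-3,-1.5,0,0,-3,-1.5,0,0,-3,-1.5,0,0,-3,-1.5,0,0],
  "fingers": 70
}}

```text
time: 1.1
ee_pos: [0.5066, 0.2663, 0.2523]
eef_rot: [0.201, 0.98, -0.0, -0.0]
ft_force: [0.4, 0.3, 0.5]
width: 0.0609
grip_force: 0.0
```

{"name": "arm_command", "arguments": {
  "moves": [-2.9,-1.0,0,0,0,0,0,-6.67,0,0,0,-6.67,0,0,0,-6.67,0,0,0,0,0,0,0,0]
}}

```text
time: 1.6
ee_pos: [0.5285, 0.2471, 0.2522]
eef_rot: [0.029, 1.0, -0.0, -0.0]
ft_force: [0.1, 0.5, 0.9]
width: 0.0608
grip_force: 0.0
```

Run:
```python
from h import *
i=r.camera_info("wrist");m=r.camera("wrist")[:,:,::-1]
print(i);s=r.read_state();print(s["ee_pos"],R.from_quat(s["eef_rot"]).as_matrix().round(3),s["ft_force"])
cv2.imwrite("pics/w.png",cv2.resize(m,(784,588),interpolation=cv2.INTER_CUBIC))
```

```text
{'fx': 314.1698868820528, 'fy': 314.1698868820528, 'cx': 281.9551011067526, 'cy': 212.30918223745786, 'k1': -0.05246751607762937, 'origin': array([0.45082988, 0.25122519, 0.41438083]), 'attitude': array([-0.10507165, -0.09817749,  0.67910593,  0.71981683])}
[0.52850359 0.24718066 0.25235406] [[-0.998  0.059 -0.   ]
 [ 0.059  0.998 -0.   ]
 [ 0.    -0.    -1.   ]] [ 0.03920442 -0.24429363  0.13894271]
```

View pics/w.png

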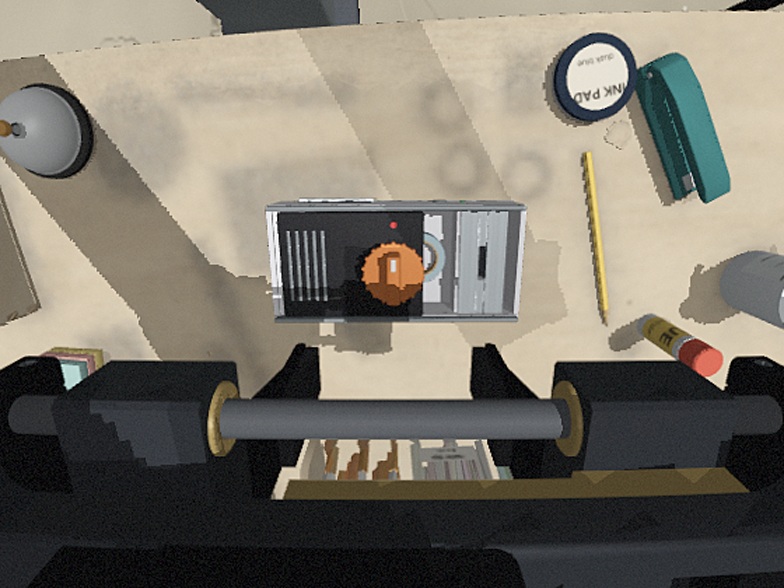

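The wrist view shows the stud at about (393,273) and the slot at (483,262), both in enlarged coordinates. It's well aligned. I'll enlarge it to get precise values.

Run:
```python
from h import *
m=r.camera("wrist")[:,:,::-1][140:235,185:381]
cv2.imwrite("pics/w2.png",cv2.resize(m,None,fx=4,fy=4,interpolation=cv2.INTER_CUBIC))
```

```text
(no output)
```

View pics/w2.png

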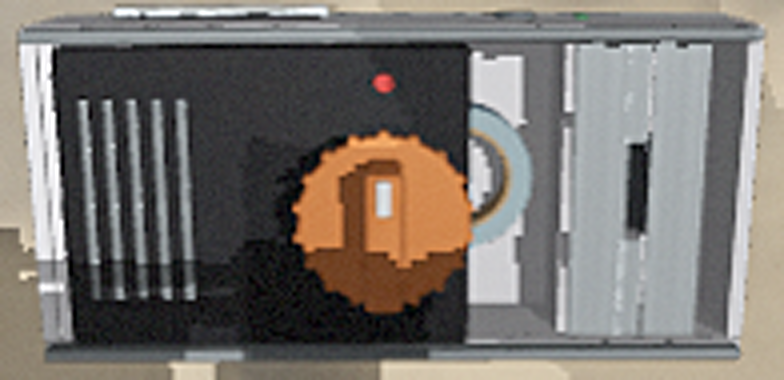

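Run:
```python
from h import *
i=r.camera_info("wrist")
s=lambda u,v:(185+(u+.5)/4-.5,140+(v+.5)/4-.5)
print("disc",atz(i,*s(383.5,222),.083),"wing top near",atz(i,*s(385,162),.111),"slot",atz(i,*s(638,190),.048))
for n,p in(("tl",(20,28)),("tr",(764,28)),("bl",(45,356)),("br",(740,356))):print(n,atz(i,*s(*p),.058))
print("red",atz(i,*s(384,83),.056))
print("wing edges",atz(i,*s(366,162),.111),atz(i,*s(405,162),.111))
```

```text
disc [0.52964133 0.24472958 0.083     ] wing top near [0.50795415 0.24655042 0.111     ] slot [0.53254568 0.32028018 0.048     ]
tl [0.47376509 0.14573826 0.058     ]
tr [0.48589015 0.35407266 0.058     ]
bl [0.57104345 0.13970928 0.058     ]
br [0.58317529 0.34916778 0.058     ]
red [0.49558308 0.24674824 0.056     ]
wing edges [0.50768391 0.24190968 0.111     ] [0.50823778 0.25143519 0.111     ]
```

{"name": "arm_command", "arguments": {
  "moves": [-0.12,-0.2,3,0,0,0,3,0,0,0,3,0,0,0,3,0,0,0,2.5,0,0,0,1.8,0,0,0,0,0,0,0,0,0]
}}

```text
time: 2.37
ee_pos: [0.5293, 0.245, 0.0893]
eef_rot: [0.028, 1.0, -0.0, -0.001]
ft_force: [0.9, -0.0, 1.8]
width: 0.0606
grip_force: 0.0
```

{"name": "arm_command", "arguments": {
  "moves": [0,0,0,0,0,0,0,0,0,0,0,0,0,0,0,0,0,0,0,0,0,0,0,0],
  "fingers": 0,
  "squeeze": 25
}}

```text
time: 2.87
ee_pos: [0.5298, 0.2452, 0.0899]
eef_rot: [0.027, 1.0, 0.0, 0.0]
ft_force: [-0.4, -0.2, 0.2]
width: 0.0285
grip_force: 0.0
```

{"name": "arm_command", "arguments": {
  "moves": [0,0,0,0,0,0,0,0,0,0,0,0,0,0,0,0,0,0,0,0,0,0,0,0]
}}

```text
time: 3.37
ee_pos: [0.5297, 0.2452, 0.0896]
eef_rot: [0.027, 1.0, 0.0, -0.0]
ft_force: [0.5, 0.1, -0.0]
width: 0.0097
grip_force: 25.0
```

{"name": "arm_command", "arguments": {
  "moves": [0,0.4,0,0,0,0.8,0,0,0,0.8,0,0,0,0.8,0,0,0,0.8,0,0,0,0.8,0,0,0,0.8,0,0,0,0.8,0,0,0,0.5,0,0,0,0.3,0,0,0,0,0,0]
}}

```text
time: 4.28
ee_pos: [0.5334, 0.3143, 0.0896]
eef_rot: [0.027, 1.0, 0.001, 0.0]
ft_force: [1.6, 2.0, 0.4]
width: 0.0104
grip_force: 25.0
```

{"name": "arm_command", "arguments": {
  "moves": [0,0.2,0,0,0,0,0,0,0,0,0,0]
}}

```text
time: 4.53
ee_pos: [0.5335, 0.3151, 0.0896]
eef_rot: [0.027, 1.0, 0.0, 0.0]
ft_force: [0.5, 0.5, 1.2]
width: 0.0099
grip_force: 25.0
```

{"name": "arm_command", "arguments": {
  "moves": [0,0.2,0,0,0,0,0,0,0,0,0,0]
}}

```text
time: 4.78
ee_pos: [0.5336, 0.317, 0.0896]
eef_rot: [0.027, 1.0, 0.0, -0.0]
ft_force: [0.3, -0.3, 1.8]
width: 0.0101
grip_force: 25.0
```

{"name": "arm_command", "arguments": {
  "moves": [0,0.2,0,0,0,0,0,0,0,0,0,0]
}}

```text
time: 5.03
ee_pos: [0.5338, 0.3192, 0.0896]
eef_rot: [0.027, 1.0, 0.0, 0.0]
ft_force: [0.6, -0.9, 1.2]
width: 0.0097
grip_force: 25.0
```

{"name": "arm_command", "arguments": {
  "moves": [0,0.15,0,0,0,0,0,0,0,0,0,0]
}}

```text
time: 5.28
ee_pos: [0.5338, 0.3203, 0.0895]
eef_rot: [0.027, 1.0, -0.0, -0.0]
ft_force: [-0.9, -3.5, 2.8]
width: 0.0099
grip_force: 25.0
```

{"name": "arm_command", "arguments": {
  "moves": [0,0.15,0,0,0,0,0,0,0,0,0,0]
}}

```text
time: 5.53
ee_pos: [0.5339, 0.3206, 0.0892]
eef_rot: [0.028, 1.0, -0.001, -0.0]
ft_force: [-1.4, -6.4, 1.9]
width: 0.01
grip_force: 25.0
```

{"name": "arm_command", "arguments": {
  "moves": [0,0.1,0,0,0,0,0,0,0,0,0,0]
}}

```text
time: 5.78
ee_pos: [0.5339, 0.3207, 0.089]
eef_rot: [0.028, 1.0, -0.002, -0.001]
ft_force: [-2.4, -8.2, 3.1]
width: 0.01
grip_force: 25.0
```

The cover is against its stop. I'll ease the push a little and firm up the grip. Then I'll press.

{"name": "arm_command", "arguments": {
  "moves": [0,-0.2,0,0,0,0,0,0,0,0,0,0],
  "squeeze": 40
}}

```text
time: 6.03
ee_pos: [0.5339, 0.3205, 0.0894]
eef_rot: [0.027, 1.0, -0.0, -0.0]
ft_force: [-0.4, -5.2, 2.3]
width: 0.0096
grip_force: 40.0
```

{"name": "arm_command", "arguments": {
  "moves": [0,0,0.3,0,0,0,0.3,0,0,0,0,0,0,0,0,0]
}}

```text
time: 6.37
ee_pos: [0.5339, 0.3205, 0.0835]
eef_rot: [0.027, 1.0, -0.0, -0.0]
ft_force: [-1.7, -5.2, 4.1]
width: 0.0094
grip_force: 40.0
```

{"name": "arm_command", "arguments": {
  "moves": [0,0,0.2,0,0,0,0.2,0,0,0,0,0,0,0,0,0]
}}

```text
time: 6.7
ee_pos: [0.5339, 0.3205, 0.0797]
eef_rot: [0.027, 1.0, -0.0, -0.0]
ft_force: [-1.5, -6.0, 4.9]
width: 0.0096
grip_force: 40.0
```

{"name": "arm_command", "arguments": {
  "moves": [0,0,0.15,0,0,0,0,0,0,0,0,0]
}}

```text
time: 6.95
ee_pos: [0.5339, 0.3205, 0.0783]
eef_rot: [0.027, 1.0, -0.0, -0.0]
ft_force: [-1.9, -6.2, 5.5]
width: 0.0096
grip_force: 40.0
```

{"name": "arm_command", "arguments": {
  "moves": [0,0,0.15,0,0,0,0,0,0,0,0,0]
}}

```text
time: 7.2
ee_pos: [0.5339, 0.3205, 0.0769]
eef_rot: [0.027, 1.0, -0.0, -0.0]
ft_force: [-1.8, -5.4, 6.3]
width: 0.0096
grip_force: 40.0
```

{"name": "arm_command", "arguments": {
  "moves": [0,0,0.15,0,0,0,0,0,0,0,0,0]
}}

```text
time: 7.45
ee_pos: [0.5339, 0.3205, 0.0754]
eef_rot: [0.027, 1.0, -0.0, -0.0]
ft_force: [-3.2, -6.9, 6.6]
width: 0.0097
grip_force: 40.0
```

{"name": "arm_command", "arguments": {
  "moves": [0,0,0.15,0,0,0,0,0,0,0,0,0]
}}

```text
time: 7.7
ee_pos: [0.5341, 0.3206, 0.075]
eef_rot: [0.028, 1.0, -0.0, 0.0]
ft_force: [-5.6, -8.4, 15.2]
width: 0.0096
grip_force: 40.1
```

{"name": "arm_command", "arguments": {
  "moves": [0,0,0.1,0,0,0,0,0,0,0,0,0]
}}

```text
time: 7.95
ee_pos: [0.5343, 0.3207, 0.0749]
eef_rot: [0.027, 1.0, 0.0, 0.0]
ft_force: [-8.2, -9.4, 21.4]
width: 0.0095
grip_force: 40.1
```

The floor is felt at z = 0.0749, after 14.5 mm of travel. I'll ease off a little and start turning.

{"name": "arm_command", "arguments": {
  "moves": [0,-0.05,-0.14,0,0,0,0,0]
}}

```text
time: 8.12
ee_pos: [0.534, 0.3205, 0.075]
eef_rot: [0.027, 1.0, 0.0, 0.0]
ft_force: [-2.1, -4.7, 7.0]
width: 0.0098
grip_force: 40.0
```

{"name": "arm_command", "arguments": {
  "moves": [0,0,0,5,0,0,0,5,0,0,0,5,0,0,0,0]
}}

```text
time: 8.45
ee_pos: [0.534, 0.3204, 0.075]
eef_rot: [0.16, 0.987, 0.0, 0.0]
ft_force: [-4.3, -5.8, 11.6]
width: 0.0095
grip_force: 40.0
```

{"name": "arm_command", "arguments": {
  "moves": [0,0,0,6,0,0,0,6,0,0,0,6,0,0,0,6,0,0,0,6,0,0,0,0]
}}

```text
time: 8.95
ee_pos: [0.5339, 0.3201, 0.075]
eef_rot: [0.411, 0.912, -0.0, 0.0]
ft_force: [-4.5, -6.7, 13.6]
width: 0.0096
grip_force: 40.0
```

{"name": "arm_command", "arguments": {
  "moves": [0,0,0,6,0,0,0,6,0,0,0,6,0,0,0,6,0,0,0,6,0,0,0,6,0,0,0,6,0,0,0,3,0,0,0,0,0,0,0,0]
}}

```text
time: 9.78
ee_pos: [0.5334, 0.3199, 0.075]
eef_rot: [0.726, 0.687, -0.001, -0.0]
ft_force: [-8.1, -8.5, 16.1]
width: 0.01
grip_force: 40.0
```

Run:
```python
from h import *
s=r.read_state();y=R.from_quat(s["eef_rot"]).as_matrix()[:,1];print(np.degrees(np.arctan2(y[1],y[0])),s["torque"],s["ft_force"],s["joint_positions"])
cv2.imwrite("pics/w3.png",cv2.resize(r.camera("wrist")[:,:,::-1],(784,588)))
```

```text
-3.161493434842907 [-2.36987166  1.95706653  0.02310121] [-8.11741648 -8.4535222  16.12029108] [-0.94666217  0.4674604   0.42782189  1.65316897 -0.21479455  1.0692409
 -0.51046888]
```

The stud is turned 90°. I'll let it rise into the groove while still gripping, then open the fingers.

{"name": "arm_command", "arguments": {
  "moves": [0,0,-0.1,0,0,0,-0.1,0,0,0,-0.1,0,0,0,-0.1,0,0,0,0,0,0,0,0,0]
}}

```text
time: 10.33
ee_pos: [0.5333, 0.3197, 0.078]
eef_rot: [0.726, 0.687, -0.001, -0.0]
ft_force: [-4.3, -6.7, 6.4]
width: 0.0098
grip_force: 40.0
```

{"name": "arm_command", "arguments": {
  "moves": [0,0,0,0,0,0,0,0,0,0,0,0,0,0,0,0,0,0,0,0,0,0,0,0],
  "fingers": 40
}}

```text
time: 10.83
ee_pos: [0.5338, 0.3208, 0.078]
eef_rot: [0.726, 0.688, 0.0, -0.0]
ft_force: [-0.3, -0.6, -0.4]
width: 0.0331
grip_force: 0.0
```

{"name": "arm_command", "arguments": {
  "moves": [0,0,-1.5,0,0,0,-3,0,0,0,-3,0,0,0,-3,0,0,0,-3,0,0,0,-2,0,0,0,0,0,0,0,0,0]
}}

```text
time: 11.5
ee_pos: [0.5343, 0.3209, 0.234]
eef_rot: [0.726, 0.688, 0.001, -0.0]
ft_force: [-1.1, 0.2, -0.6]
width: 0.0347
grip_force: 0.0
```

Run:
```python
from h import *
s=lambda n:r.camera(n)[:,:,::-1]
print(r.read_state()["ee_pos"])
w=cv2.resize(s("wrist"),(392,294));a=cv2.resize(s("side")[190:260,240:340],(400,280),interpolation=cv2.INTER_CUBIC);b=cv2.resize(s("scene")[165:265,225:335],(385,350),interpolation=cv2.INTER_CUBIC)
o=np.zeros((600,800,3),np.uint8);o[:294,:392]=w;o[:280,400:]=a;o[:280,400:]=a
o[295:600,:385]=b[:305];c=s("scene")[90:360,150:350];o[290:600,500:730]=cv2.resize(c,(230,310))
cv2.imwrite("pics/f.png",o)
```

```text
[0.53434647 0.32087363 0.23404303]
```

View pics/f.png

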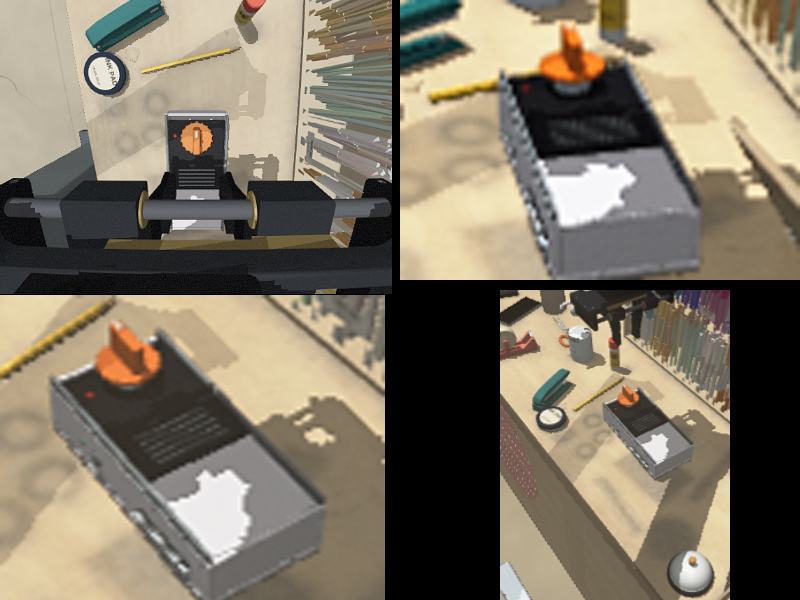

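The pictures show the cover shut, the wing along the printer's y and the bystanders in place. I'll check the stud's height before handing in.

Run:
```python
from h import *
o=[]
for n,(y0,y1,x0,x1) in(("scene",(165,230,225,300)),("side",(190,235,260,310))):
    i=r.camera_info(n)
    for tag,m in(("before",cv2.imread(f"pics/{n}0.png")),("now",r.camera(n)[:,:,::-1].copy())):
        c=m[y0:y1,x0:x1].astype(int);k=(c[:,:,2]>110)&(c[:,:,2]-c[:,:,0]>90)&(c[:,:,2]-c[:,:,1]>50)
        k=k.astype(np.uint8);_,l,st,ce=cv2.connectedComponentsWithStats(k);j=1+st[1:,4].argmax()
        o.append((tag,i,ce[j][0]+x0,ce[j][1]+y0,st[j][4]))
for t in("before","now"):
    q=[x for x in o if x[0]==t];print(t,[x[4] for x in q],tri([x[1:4] for x in q]))
```

```text
before [np.int32(125), np.int32(150)] [0.52710051 0.24151377 0.09065652]
now [np.int32(153), np.int32(128)] [0.53326542 0.32243809 0.07466311]
```

```bash
python3 -c "
from bench import r
print(r.close_job())"
```

```text
the job is handed in; nothing more can be done
None
```

The job is handed in at about 12 s of the 42 s: the cover is shut, the stud was pressed to its floor (14.5 mm, about 21 N peak at the wrist) and turned 90° clockwise, the last pictures show it still down and turned with nothing touching it and the neighbouring objects in place, but no verdict came back.

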